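# Pin the practice hand into its desk bracket

## Task

Lock the nail-practice hand's bar in its desk bracket: take the linch pin from the white storage block, push it down through the hole in the bar until its collar sits flat on the bar, with the ring hanging out past the bar's free end, then flip the sprung ring down around the bar end so that it snaps shut against the pin's tail. Feel for the hole and push slowly and gently, never forcing anything against the bar or the bracket (25 N is plenty), leave the jar, the bottle and the little carton where they stand, and let go at the end.

Things in the scene. Friction and masses are not known exactly. Their poses are not given: they have to be found in the camera images.
- bracket: grey desk bracket whose sleeve carries a level square aluminium bar (22 wide, underside 65, top 85 above the desk) along the bracket's y, with a pale practice hand on it at +y. Origin on the desk below seat; z up, +y from the hole to the sleeve and hand. Base plate 130 x 130 x 8, y = 30 to 160; sleeve 52 wide, y = 40 to 100, 98 high; the bar is free from y = 40 to its end at -y.
- seat (a point): mark on the bar's top face (85 above the desk), fixed to the bracket, its axes: where the bar's upright through-hole would be with the bar FULLY IN. Bar, hole and hand in fact stand out by 4 to 22 mm towards -y from here (not measured; they hold against about 25 N along y). Hole 11.6 wide, mouth chamfered 1 mm, centred across the bar (x = 0), 20 deep; the bar ends 15 beyond its centre towards -y.
- pin_head (a point): centre of the head of the upright steel linch pin (70 g). The head is a bar 12 (x) by 16 (y), from 4 to 42 above the collar's underside, to be gripped across x; this point lies 26 above the collar's underside. z points up along the pin, away from the tip. Up to 12 above the collar's underside the ring's hinge wire sticks out to x = +-20.
- pin_collar (a point): centre of the underside of the pin's collar (18 diameter, 4 thick), same axes. Below it is the shank, 10 diameter, 36 long, its last 3 tapering to 8 diameter. At the start the pin stands upright with its collar on the white storage block, shank in one of its two holes.
- ring_bar (a point): middle of the ring's cross wire, 37.7 from the hinge. The ring is a D-shaped loop of 4 mm wire, 40 wide outside (32 inside), hinged on the pin 8 above the collar's underside about the pin's x axis, standing out to the pin's -y while open.
- ring (a joint): angle of the ring, rad: 0 is open (nearly level, 0.1 above level, out to the pin's -y), growing as the cross wire swings down; 1.48 is shut, cross wire against the side of the tail. Over-centre spring: it resists with up to about 4.5 N at the cross wire until about 0.8, then snaps shut by itself and stays shut; let go earlier, it springs back open.
- block: white plastic storage block fixed to the desk, 70 (x) by 130 (y) by 45 high, origin at the centre of its underside, with two 12 mm holes at y = +30 and -30. The pin stands in the one at +30.
- jar: bystander: white screw-top jar, 60 diameter, 48 high, origin under its centre
- polish: bystander: small yellow bottle with a black cap, 26 diameter, 75 high, origin under its centre
- gelbox: bystander: small plain carton 50 x 50 x 45, origin under its centre
Not all that is in view belongs to the job. Leave any green look-alike of the part that bears pin_head alone.

How it is judged:
On the way:
1. the pin is pushed home through the bar, its ring still open (z of pin_collar in the frame of seat between -0.003 and 0.002 m and y of pin_collar in the frame of seat between -0.028 and 0 m and x of pin_collar in the frame of seat between -0.004 and 0.004 m and angle between pin_collar's own z axis and vertical below 0.12 rad and value of joint ring below 0.6 rad), for 0.2 s.
At the end, for the whole second after the job is handed in: the pin stands upright (within 0.12 rad) in the bar's hole with its collar no more than 2 mm above the bar's top face, centred across the bar within 4 mm, and the ring is shut (joint above 1.4 rad) around the free end of the bar with its cross wire below the bar; the pin is released and stays so (z of pin_collar in the frame of seat between -0.003 and 0.002 m and y of pin_collar in the frame of seat between -0.028 and 0 m and x of pin_collar in the frame of seat between -0.004 and 0.004 m and angle between pin_collar's own z axis and vertical below 0.12 rad and value of joint ring above 1.4 rad and z of ring_bar in the frame of seat below -0.024 m and y of ring_bar in the frame of seat below 0.004 m); the robot touches nothing.
It fails at once if anything is pressed against the bracket, its bar or the hand with more than 35 N (contact force between anything else and bracket above 35 N).
It fails at once if a bystander is moved by more than 20 mm (distance of any of jar, polish, gelbox from where it was at the start of the episode above 0.02 m).
It also fails if it takes over 72 s, if anything falls off the work surface, if the arm or the gripper's body presses on something with over 40 N, if the wrist force passes 120 N, or if a joint passes its speed limit or range.

## Robot

A 6-joint arm with a two-finger parallel gripper is mounted at the origin on the work surface. World frame = base frame: x ahead of the robot, y to its left, z up, the work surface at z = 0. Lengths are in m, angles in rad, forces in N, time in s.
With the tool pointing down it reaches from about 0.275 to 0.825 m from the base axis. Payload 4.9 kg.
Tool frame: the origin (TCP) lies at the very end of the fingers, on their centre line; the grasp point (between the pads) lies 19 mm behind it; y points along the fingers, z is the direction in which the jaws open and shut, and the axes are right-handed (so a half turn about y gives the same grasp; the last joint's range is limited). The gripper opens to 85 mm and grips with 20 to 120 N. Pads are 22 mm wide; open, the fingers measure 114 mm over their backs; the gripper's body (76 mm by 85 mm) begins 54 mm behind the grasp point. The pads swing forward as they close: fully open they stand 13 mm farther back than shut.
Start: joints at [-1.326, 0.326, -0.193, 1.052, 0, 1.437], TCP at [0.203, -0.511, 0.231] pointing down, gripper open.
Joint ranges: [-2.65, 2.65], [-0.97, 1.79], [-1.3, 1.35], [-1.93, 2.1], [-1.47, 1.37], [-3.14, 3.14]. Speed limits (rad/s): [2.57, 2.57, 3.14, 3.14, 3.14, 3.14].

## Interface

Orientations are given as a unit quaternion [x, y, z, w].
In Python, from bench import ctrl gives the robot as it stands.
- The arm moves only by the tool carry_out, never from a script. Its argument "steps" is a list of rows, each a list of 7 numbers: the shift along the tool's x, y, z in mm, then the turn, a rotation vector about the tool's x, y, z in rad, then the finger opening in mm, from 0 to 85.4. A call has 1 to 5 rows; each row shifts and turns the commanded pose from where the row before left it, along the tool's axes as they then stand; what a row does not reach is not made up. A row lasts 1/10 s, in which the tool goes at most 50 mm and 8.59 degrees, less where a joint would pass 70% of its speed; a pose out of reach is approached as far as the arm can. A call is refused whole if a number of a shift passes 50 or a number of a turn 0.15, either way. A call with a gripper value outside its range is refused whole. The fingers move at their own pace and stop on an object; the grip force is fixed at half the most. Time passes only in rows, so rows that do not move let the fingers close. It gives the time, the measured TCP pose, the force and the opening at its end, in the units of the state.
- ctrl.get_state(): the state, without advancing time (a new reading comes with each control period).
- ctrl.camera(name): name is "scene" or "top" or "wrist"; returns (picture, depth): 480x640x3 uint8, red, green, blue; 480x640 float32, m along the optical axis (not along the pixel's ray), 0 where there is no reading.
- ctrl.camera_info(name): a dict with "vfov" (degrees; the focal length in pixels is half the picture's height over the tangent of half this angle, whatever the lens; pixels are square), "cx", "cy" (the principal point, pixels), "pose" (4x4, takes a point from camera to world coordinates); the wrist camera has in their place "mount" (4x4, takes a point from camera to tool coordinates, whose origin is the TCP and whose axes are the tool frame's). Camera axes: x right, y down, z forward; pixel columns grow to the right and rows downward; lengths in m; the calibration is good to about 2 mm. A picture is of the moment at which its call begins: read the wrist's pose just before it. camera_info takes no time and is no camera call.
- ctrl.sign_off(): hands the job in, once; it reports no verdict.
The state is a dict: "time": time; "joint_positions": joint angles; "qvel": joint speeds; "joint_torque": joint torques, N m; "position": TCP position; "ee_rot": TCP orientation; "contact_force": force on the tool from outside, world axes, zero at the start; "torque": the same for the moment, N m; "gripper_width": finger opening in m.
Only numpy, scipy, OpenCV 4.12 (cv2) and the standard library are available. Lean on these libraries where they do the work, as an engineer would, in place of code of your own. Each camera call takes 0.05 s, during which the arm holds its last target.

## Working session

There is one attempt and no reset: what is moved stays moved. The work goes in short steps, Python scripts to look and compute and a tool call to move; the robot and the scene stay as the last step left them, time stands still between calls to the robot, and variables do not carry over. Pictures are saved under pics/ and viewed, and the job is handed in when it is done.

Besides the shell and the picture viewer there is one more tool, called as a command line: name --pt "numbers of a row" for each row, then --argument value for the rest. carry_out: Moves the arm, as the interface text tells. Its arguments: {"type":"object","properties":{"steps":{"type":"array"}},"required":["steps"]}

```bash
mkdir -p pics; ls
cat > h.py <<'E'
import numpy as np, cv2
from bench import ctrl
def K(i,h=480):
    f=h/2/np.tan(np.radians(i['vfov'])/2); return f,i['cx'],i['cy']
E
python3 - <<'E'
from h import *
import pickle
s=ctrl.get_state(); print(s)
for n in ['scene','top','wrist']:
    i=ctrl.camera_info(n); print(n,i)
    p,d=ctrl.camera(n); cv2.imwrite(f'pics/{n}0.png',p[:,:,::-1]); np.savez(f'{n}0.npz',p=p,d=d)
E
```

```text
pics
{'time': 0.0, 'joint_positions': array([-1.32619788e+00,  3.26923221e-01, -1.93570161e-01,  1.05201774e+00,
       -6.13358065e-07,  1.43662892e+00]), 'qvel': array([ 0.00077032, -0.00217893, -0.00085937,  0.00041841,  0.00034973,
        0.0008246 ]), 'joint_torque': array([ 4.17974925e-04, -4.43402731e+01,  2.62435877e+01,  1.56717788e-02,
       -2.06837567e-04, -5.31594310e-06]), 'position': array([ 0.20326114, -0.51043834,  0.2305183 ]), 'ee_rot': array([-0.13314852,  0.69506921, -0.69385854,  0.13308117]), 'contact_force': array([-0.17452501, -0.03052483, -0.72301201]), 'torque': array([ 0.05435163, -0.02637006,  0.01349012]), 'gripper_width': 0.08551583743640584}
scene {'vfov': 48.784386754683204, 'cx': 309.7951090541772, 'cy': 248.0642624710164, 'pose': array([[ 0.36511231,  0.72550179, -0.58338679,  0.98399161],
       [ 0.93096157, -0.28579961,  0.22722044, -0.36103013],
       [-0.00188288, -0.62607167, -0.77976325,  0.67149187],
       [ 0.        ,  0.        ,  0.        ,  1.        ]])}
top {'vfov': 54.750121006562985, 'cx': 311.8750605708714, 'cy': 233.720075877596, 'pose': array([[-0.02342508, -0.98163777,  0.18931075,  0.37009944],
       [-0.99949764,  0.02703966,  0.01653283, -0.19127815],
       [-0.02134814, -0.18882837, -0.98177803,  0.89290306],
       [ 0.        ,  0.        ,  0.        ,  1.        ]])}
wrist {'vfov': 60.983496830550386, 'cx': 322.2910449280951, 'cy': 236.10434811310648, 'mount': array([[-2.86335392e-04,  9.49210981e-01,  3.14640161e-01,
        -8.09308150e-02],
       [ 1.29526164e-05, -3.14640170e-01,  9.49211021e-01,
        -1.42983915e-01],
       [ 9.99999959e-01,  2.75868123e-04,  7.77978507e-05,
         4.23843081e-04],
       [ 0.00000000e+00,  0.00000000e+00,  0.00000000e+00,
         1.00000000e+00]])}
```

View pics/scene0.png

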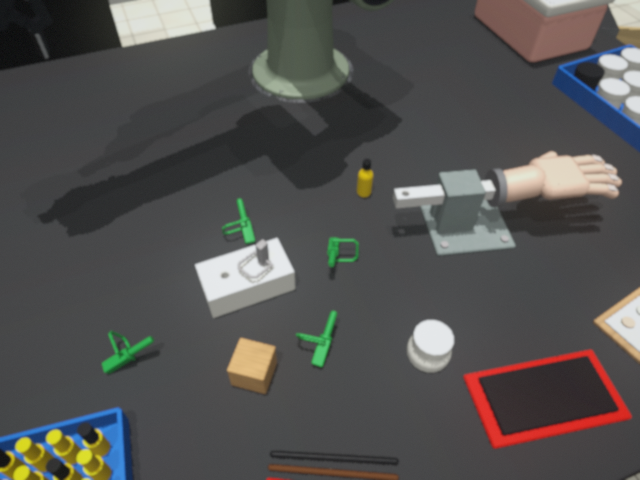

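View pics/top0.png

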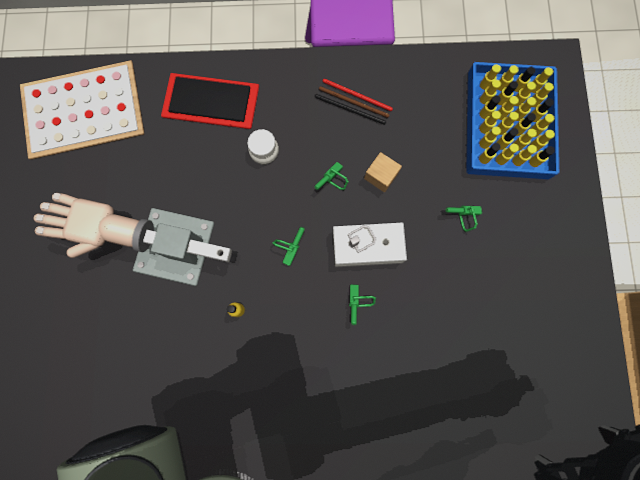

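View pics/wrist0.png

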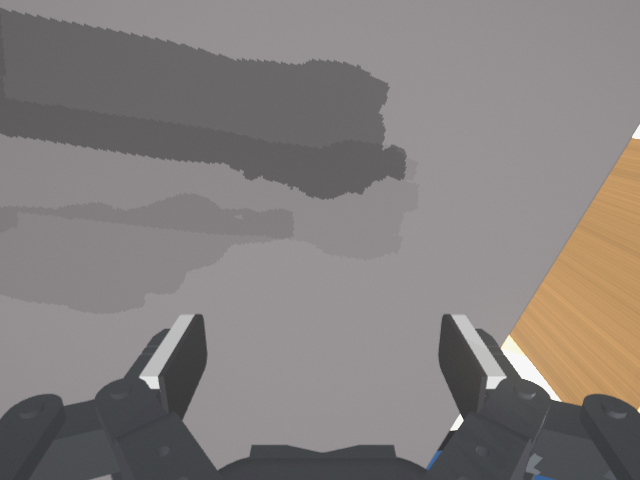

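The three views show the pin at about (263,250) in scene and (355,241) in top, on the white block. The bar hole is at about (405,193) in scene and (220,252) in top. I'll zoom in next.

Run:
```python
import numpy as np,cv2
a=np.load('top0.npz')['p'];b=np.load('scene0.npz')['p']
c1=cv2.resize(a[205:285,320:420,::-1],(500,400),interpolation=cv2.INTER_CUBIC)
c2=cv2.resize(a[190:300,125:262,::-1],(500,400),interpolation=cv2.INTER_CUBIC)
cv2.imwrite('pics/z1.png',np.vstack([c1,c2])[:, :][:800]) if 0 else None
cv2.imwrite('pics/ztop.png',cv2.resize(np.hstack([c1,c2]),(800,320)))
c1=cv2.resize(b[225:325,185:310,::-1],(500,400),interpolation=cv2.INTER_CUBIC)
c2=cv2.resize(b[160:260,385:510,::-1],(500,400),interpolation=cv2.INTER_CUBIC)
cv2.imwrite('pics/zscene.png',cv2.resize(np.hstack([c1,c2]),(800,320)))
```

```text
(no output)
```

View pics/ztop.png

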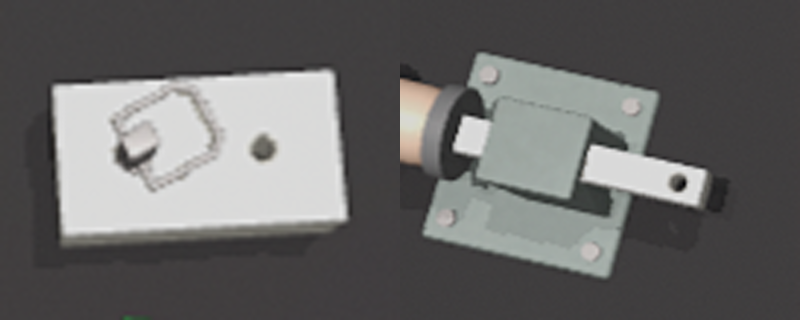

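View pics/zscene.png

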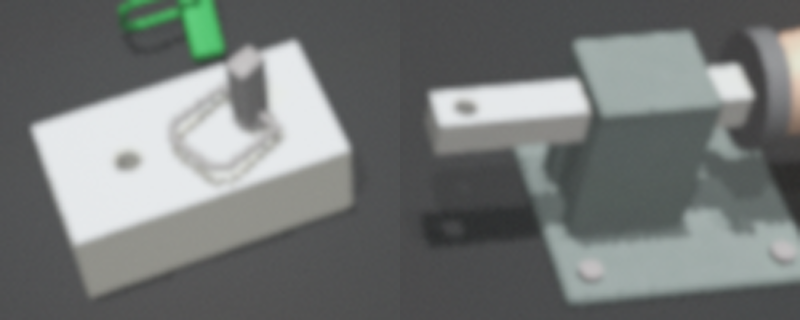

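```bash
cat >> h.py <<'E'
def onplane(n,uv,z):
    i=ctrl.camera_info(n); f,cx,cy=K(i); P=i['pose']
    uv=np.atleast_2d(np.array(uv,float)); r=np.c_[(uv[:,0]-cx)/f,(uv[:,1]-cy)/f,np.ones(len(uv))]@P[:3,:3].T
    t=(z-P[2,3])/r[:,2]; return P[:3,3]+r*t[:,None]
def wpose(s):
    from scipy.spatial.transform import Rotation as R
    T=np.eye(4);T[:3,:3]=R.from_quat(s['ee_rot']).as_matrix();T[:3,3]=s['position'];return T
E
python3 - <<'E'
from h import *
np.set_printoptions(precision=4,suppress=True)
zt=lambda u,v:(320+u/4,205+v/4)
zt2=lambda u,v:(125+(u-400)*137/400,190+v*110/320)
zs=lambda u,v:(185+u*.3125,225+v*.3125)
zs2=lambda u,v:(385+(u-400)*.3125,160+v*.3125)
T=lambda n,L,z:print(onplane(n,L,z)[:,:2].tolist()) 
def show(t,n,L,z): print(t,n); print(onplane(n,L,z)[:,:2])
show('headtop','top',[zt(142,138)],.087)
show('headtop','scene',[zs(244,60)],.087)
show('hole','top',[zt2(677,183)],.085)
show('hole','scene',[zs2(466,107)],.085)
show('bar edge top: near sleeve a, b, end a,b','top',[zt2(587,145),zt2(583,181),zt2(709,171),zt2(700,206)],.085)
show('bar','scene',[zs2(431,91),zs2(440,124),zs2(582,80),zs2(590,109)],.085)
show('blockhole','top',[zt(263,149)],.045); show('blockhole','scene',[zs(127,160)],.045)
show('blkcorn','top',[zt(52,86),zt(333,70),zt(348,218),zt(62,234)],.045)
show('blkcorn','scene',[zs(32,126),zs(297,40),zs(350,150),zs(77,241)],.045)
show('hinge ends, far wires','top',[zt(113,122),zt(153,187),zt(185,87),zt(220,140),zt(213,155)],.053)
show('hinge ends etc','scene',[zs(280,131),zs(170,138),zs(228,178),zs(225,95)],.053)
show('plate','top',[zt2(478,55),zt2(657,95),zt2(608,275),zt2(425,235)],.008)
show('sleeve','top',[zt2(500,95),zt2(591,110),zt2(575,197),zt2(480,183)],.098)
i=ctrl.camera_info('top')
for n in['jar']:show('jar','top',[(262,143)],.048)
show('polish','top',[(233,308)],.075);show('gelbox','top',[(383,167)],.045)
for n in ['top','scene']:
  b=np.load(n+'0.npz'); 
  f,cx,cy=K(ctrl.camera_info(n));P=ctrl.camera_info(n)['pose']
  for uv in ([zt(142,138),zt(150,135),zt2(640,170)] if n=='top' else [zs(244,60),zs2(520,100)]):
    u,v=map(int,np.round(uv)); d=b['d'][v,u]; print(n,u,v,(P@[(u-cx)/f*d,(v-cy)/f*d,d,1])[:3])
E
```

```text
headtop top
[[ 0.513  -0.2544]]
headtop scene
[[ 0.514  -0.2522]]
hole top
[[ 0.4958 -0.0141]]
hole scene
[[ 0.4986 -0.0124]]
bar edge top: near sleeve a, b, end a,b top
[[ 0.5208  0.0413]
 [ 0.4986  0.0432]
 [ 0.5027 -0.0335]
 [ 0.4814 -0.0283]]
bar scene
[[ 0.4826 -0.0232]
 [ 0.5042 -0.0294]
 [ 0.503   0.0492]
 [ 0.5218  0.0427]]
blockhole top
[[ 0.5138 -0.3133]]
blockhole scene
[[ 0.5167 -0.3124]]
blkcorn top
[[ 0.5462 -0.2168]
 [ 0.5502 -0.3478]
 [ 0.4806 -0.3504]
 [ 0.4767 -0.2191]]
blkcorn scene
[[ 0.4818 -0.3481]
 [ 0.4777 -0.2168]
 [ 0.5486 -0.2158]
 [ 0.5511 -0.3448]]
hinge ends, far wires top
[[ 0.5269 -0.244 ]
 [ 0.4962 -0.2611]
 [ 0.5424 -0.2778]
 [ 0.5171 -0.2927]
 [ 0.5102 -0.2892]]
hinge ends etc scene
[[ 0.5325 -0.2437]
 [ 0.5179 -0.2915]
 [ 0.5488 -0.2737]
 [ 0.5034 -0.2606]]
plate top
[[0.5995 0.1395]
 [0.5682 0.0171]
 [0.4478 0.0473]
 [0.4774 0.1696]]
sleeve top
[[0.5507 0.0914]
 [0.5399 0.0357]
 [0.487  0.0439]
 [0.4969 0.1013]]
jar top
[[ 0.7143 -0.0848]]
polish top
[[ 0.3993 -0.0364]]
gelbox top
[[ 0.6596 -0.3159]]
top 356 240 [ 0.5119 -0.2551  0.0881]
top 358 239 [ 0.514  -0.2589  0.0857]
top 207 248 [0.5053 0.009  0.0848]
scene 261 244 [ 0.5148 -0.2528  0.0876]
scene 422 191 [0.5037 0.0133 0.0856]
```

Run:
```python
from h import *
np.set_printoptions(precision=4,suppress=True)
T=wpose(ctrl.get_state()); print(T)
z=T[:3,2]; print('jaw yaw',np.degrees(np.arctan2(z[1],z[0])), 'toolx yaw',np.degrees(np.arctan2(T[1,0],T[0,0])))
w=np.array([.5137,-.2533,.165])-T[:3,3]; print(T[:3,:3].T@w)
```

```text
[[-0.9291 -0.0003  0.3698  0.2033]
 [-0.3698  0.0013 -0.9291 -0.5106]
 [-0.0002 -1.     -0.0013  0.2307]
 [ 0.      0.      0.      1.    ]]
jaw yaw -68.29668637159887 toolx yaw -158.29670046819527
[-0.3835  0.0659 -0.1242]
```

carry_out --pt "-40 0 -13 0 0 0 85" --pt "-48 0 -15.5 0 0 0 85" --pt "-48 0 -15.5 0 0 0 85" --pt "-48 0 -15.5 0 0 0 85" --pt "-48 0 -15.5 0 0 0 85"

```text
time: 0.65
position: [0.391, -0.3552, 0.2312]
ee_rot: [-0.133, 0.695, -0.694, 0.133]
contact_force: [1.1, -1.2, -0.5]
gripper_width: 0.0851
```

carry_out --pt "-48 0 -15.5 0 0 0 85" --pt "-48 0 -15.5 0 0 0 85" --pt "-48 0 -15.5 0 0 0 85" --pt "-8 0 -3 0 -0.14 0 85" --pt "0 5 0 0 -0.14 0 85"

```text
time: 1.15
position: [0.5136, -0.2534, 0.2263]
ee_rot: [0.232, -0.668, 0.668, -0.232]
contact_force: [-0.2, -1.1, -0.8]
gripper_width: 0.0849
```

carry_out --pt "0 5 0 0 -0.14 0 85" --pt "0 5 0 0 -0.14 0 85" --pt "0 5 0 0 -0.14 0 85" --pt "0 5 0 0 -0.14 0 85" --pt "0 5 0 0 -0.14 0 85"

```text
time: 1.65
position: [0.5115, -0.2551, 0.2007]
ee_rot: [-0.446, 0.549, -0.549, 0.446]
contact_force: [-0.4, -0.7, -0.5]
gripper_width: 0.0853
```

carry_out --pt "0 5 0 0 -0.14 0 85" --pt "0 5 0 0 -0.14 0 85" --pt "0 5 0 0 -0.14 0 85" --pt "0 5 0 0 -0.14 0 85" --pt "0 5 0 0 -0.14 0 85"

```text
time: 2.15
position: [0.5115, -0.2552, 0.1757]
ee_rot: [-0.607, 0.363, -0.362, 0.607]
contact_force: [0.8, 0.6, 0.0]
gripper_width: 0.0847
```

Run:
```python
from h import *
np.set_printoptions(precision=4,suppress=True)
s=ctrl.get_state();T=wpose(s);print(T,s['joint_positions'])
z=T[:3,2]; print('jaw yaw',np.degrees(np.arctan2(z[1],z[0])))
for n in ['wrist','top']:
    p,d=ctrl.camera(n); cv2.imwrite(f'pics/{n}1.png',p[:,:,::-1]); np.savez(f'{n}1.npz',p=p,d=d,T=T)
```

```text
[[ 0.474  -0.0006  0.8805  0.5115]
 [-0.8805  0.0004  0.474  -0.2552]
 [-0.0007 -1.     -0.0004  0.1757]
 [ 0.      0.      0.      1.    ]] [-0.5918  0.408  -0.2195  0.944  -0.      0.4852]
jaw yaw 28.292369095951834
```

View pics/wrist1.png

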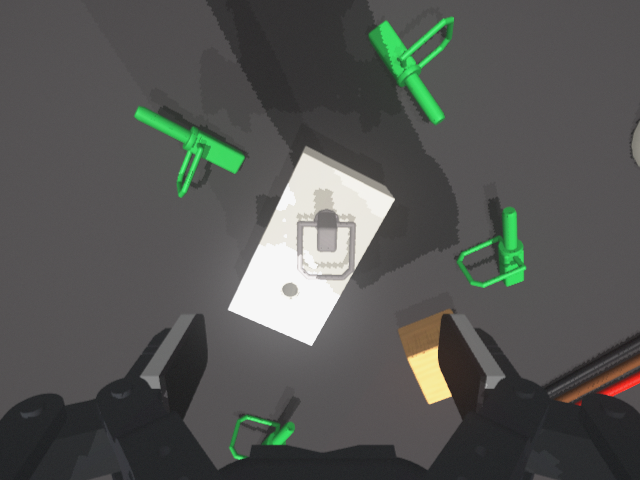

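The pin head is at about (327,230) and the ring opens straight down the image, so the jaws already line up with the pin's x. I'll zoom in to refine this.

Run:
```python
import cv2
a=cv2.imread('pics/wrist1.png')
cv2.imwrite('pics/zw1.png',cv2.resize(a[190:290,270:380],(660,600),interpolation=cv2.INTER_CUBIC))
```

```text
(no output)
```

View pics/zw1.png

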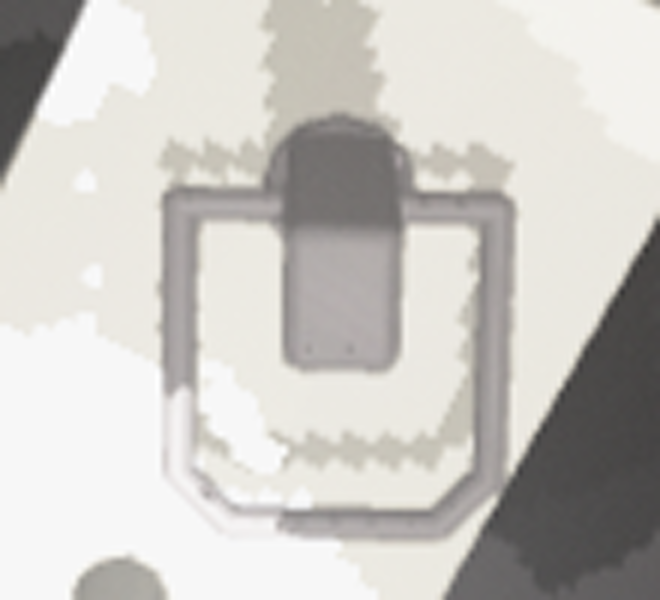

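```bash
cat >> h.py <<'E'
def wplane(T,uv,z):
    i=ctrl.camera_info('wrist'); f,cx,cy=K(i); P=T@i['mount']
    uv=np.atleast_2d(np.array(uv,float)); r=np.c_[(uv[:,0]-cx)/f,(uv[:,1]-cy)/f,np.ones(len(uv))]@P[:3,:3].T
    t=(z-P[2,3])/r[:,2]; return P[:3,3]+r*t[:,None]
def intool(T,p): return (np.atleast_2d(p)-T[:3,3])@T[:3,:3]
E
python3 - <<'E'
from h import *
np.set_printoptions(precision=4,suppress=True)
T=np.load('wrist1.npz')['T']
q=lambda u,v:(270+u/6,190+v/6)
for uv,z in [(q(343,299),.087),(q(284,299),.087),(q(402,299),.087),(q(343,228),.087),(q(343,370),.087),(q(165,203),.053),(q(515,207),.053),(q(338,525),.057)]:
    p=wplane(T,uv,z); print(p,1000*intool(T,p))
E
```

```text
[[ 0.5135 -0.2526  0.087 ]] [[-1.2688 88.7289  2.9418]]
[[ 0.5083 -0.2554  0.087 ]] [[-1.2689 88.7311 -2.9685]]
[[ 0.5187 -0.2498  0.087 ]] [[-1.2687 88.7267  8.8523]]
[[ 0.5099 -0.2461  0.087 ]] [[-8.7144 88.7338  2.9116]]
[[ 0.5171 -0.2593  0.087 ]] [[ 6.3223 88.7239  2.9726]]
[[ 0.4961 -0.2621  0.053 ]] [[ -1.1075 122.7363 -16.8111]]
[[ 0.5313 -0.2437  0.053 ]] [[ -0.6351 122.7209  22.8872]]
[[ 0.5315 -0.2862  0.057 ]] [[ 36.9105 118.7038   2.8909]]
```

carry_out --pt "-1.3 20 2.9 0 0 0 85" --pt "0 30 0 0 0 0 85" --pt "0 30 0 0 0 0 60" --pt "0 20 0 0 0 0 40" --pt "0 15.5 0 0 0 0 30"

```text
time: 2.75
position: [0.513, -0.2523, 0.0593]
ee_rot: [-0.605, 0.366, -0.365, 0.605]
contact_force: [0.3, -0.5, -0.3]
gripper_width: 0.0436
```

carry_out --pt "0 0 0 0 0 0 20" --pt "0 0 0 0 0 0 5" --pt "0 0 0 0 0 0 5" --pt "0 0 0 0 0 0 5" --pt "0 0 0 0 0 0 5"

```text
time: 3.25
position: [0.5141, -0.2531, 0.0616]
ee_rot: [0.606, -0.364, 0.365, -0.606]
contact_force: [-0.2, -0.2, -0.1]
gripper_width: 0.0108
```

carry_out --pt "0 0 0 0 0 0 5" --pt "0 0 0 0 0 0 5"

```text
time: 3.45
position: [0.5138, -0.2529, 0.0611]
ee_rot: [0.606, -0.364, 0.365, -0.606]
contact_force: [-0.7, 0.8, 0.7]
gripper_width: 0.0111
```

carry_out --pt "0 -8 0 0 0 0 5" --pt "0 -15 0 0 0 0 5" --pt "0 -25 0 0 0 0 5" --pt "0 -30 0 0 0 0 5" --pt "0 -35 0 0 0 0 5"

```text
time: 3.95
position: [0.513, -0.2524, 0.1747]
ee_rot: [-0.606, 0.365, -0.364, 0.606]
contact_force: [-0.9, -0.3, -0.7]
gripper_width: 0.0103
```

carry_out --pt "-20 0 9 0 0 0 5" --pt "-30 0 13.5 0 0 0 5" --pt "-40 0 18 0 0 0 5" --pt "-40 0 18 0 0 0 5" --pt "-40 0 18 0 0 0 5"

```text
time: 4.45
position: [0.5013, -0.0654, 0.1745]
ee_rot: [-0.606, 0.364, -0.365, 0.606]
contact_force: [0.9, 0.2, -0.3]
gripper_width: 0.0106
```

carry_out --pt "-30 0 13.5 0 0 0 5" --pt "-19 0 9 0 0.1 0 5" --pt "0 0 0 0 0.13 0 5" --pt "0 0 0 0 0.13 0 5" --pt "0 0 0 0 0.13 0 5"

```text
time: 4.95
position: [0.4985, -0.0125, 0.1744]
ee_rot: [0.498, -0.501, 0.502, -0.498]
contact_force: [0.7, 0.6, -1.2]
gripper_width: 0.0109
```

carry_out --pt "0 0 0 0 0.13 0 5" --pt "0 0 0 0 0.12 0 5" --pt "0 0 0 0 0 0 5" --pt "0 0 0 0 0 0 5"

```text
time: 5.35
position: [0.4985, -0.013, 0.1742]
ee_rot: [0.434, -0.558, 0.558, -0.434]
contact_force: [0.7, 0.7, -0.9]
gripper_width: 0.011
```

Run:
```python
from h import *
np.set_printoptions(precision=4,suppress=True)
s=ctrl.get_state();T=wpose(s);print(T,s['joint_positions'],s['contact_force'],s['gripper_width'])
z=T[:3,2]; print('jaw yaw',np.degrees(np.arctan2(z[1],z[0])))
for n in ['wrist','scene']:
    p,d=ctrl.camera(n); cv2.imwrite(f'pics/{n}2.png',p[:,:,::-1]); np.savez(f'{n}2.npz',p=p,d=d,T=T)
```

```text
[[-0.247   0.0004  0.969   0.4985]
 [-0.969  -0.0001 -0.247  -0.013 ]
 [-0.     -1.      0.0004  0.1742]
 [ 0.      0.      0.      1.    ]] [-0.1741  0.2806 -0.4132  0.8766 -0.      1.6463] [ 0.6886  0.689  -0.9237] 0.011019224224860102
jaw yaw -14.300247219287547
```

View pics/wrist2.png

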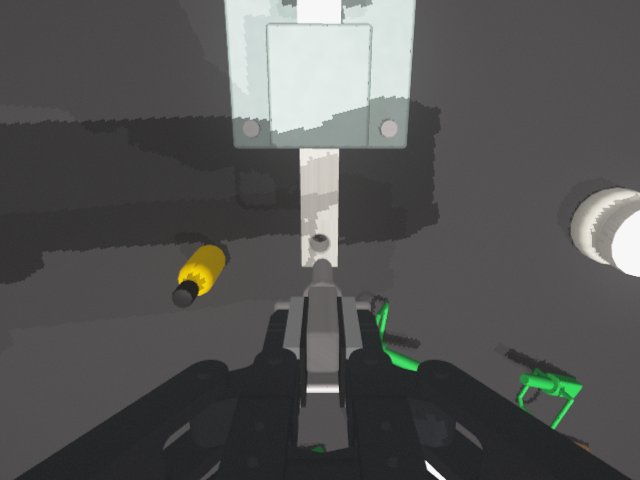

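View pics/scene2.png

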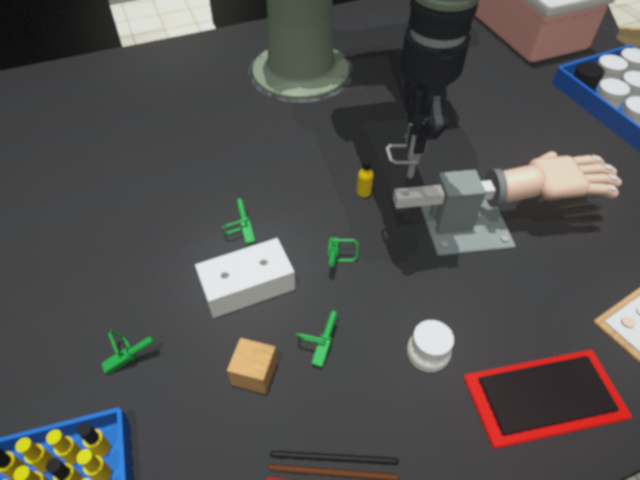

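The pin is held with its ring towards the free end. The jaws line up with the bar, the tip is at about (322,265) and the hole at about (319,242) in the wrist view.

Run:
```python
import cv2
a=cv2.imread('pics/wrist2.png')
cv2.imwrite('pics/zw2.png',cv2.resize(a[200:300,270:370],(600,600),interpolation=cv2.INTER_CUBIC))
a=cv2.imread('pics/scene2.png')
cv2.imwrite('pics/zs2.png',cv2.resize(a[120:220,370:470],(600,600),interpolation=cv2.INTER_CUBIC))
```

```text
(no output)
```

View pics/zw2.png

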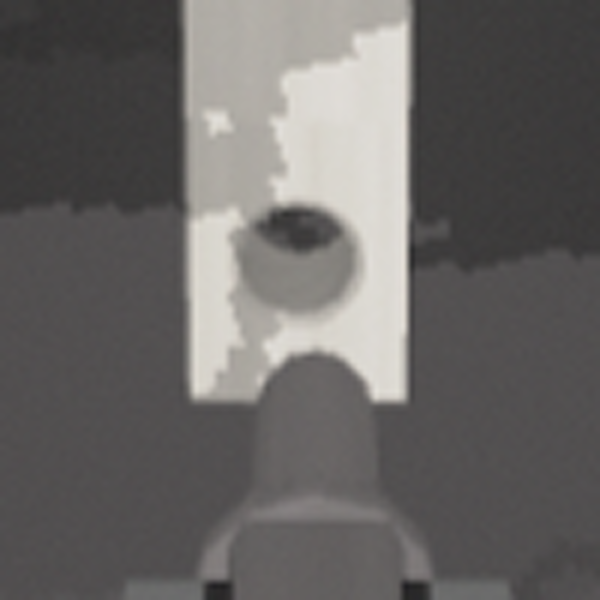

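View pics/zs2.png

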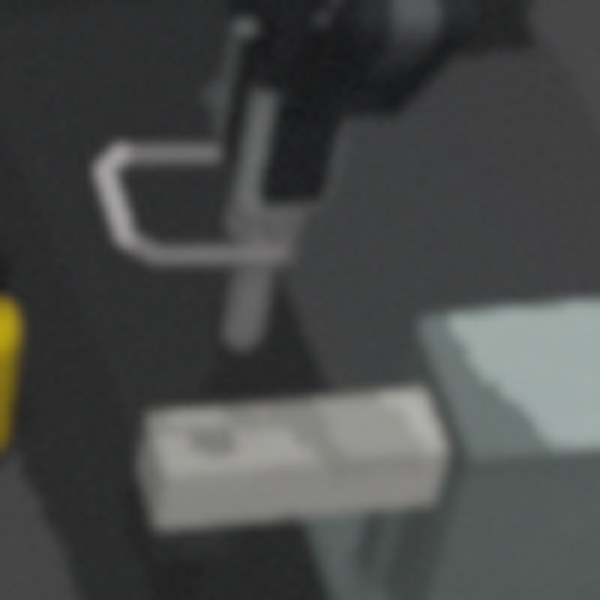

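Run:
```python
from h import *
np.set_printoptions(precision=4,suppress=True)
T=np.load('wrist2.npz')['T']
q=lambda u,v:(270+u/6,200+v/6)
for t,uv,z in [('hole',q(301,260),.085),('hl',q(240,260),.085),('hr',q(362,260),.085),('ht',q(301,203),.085),('hb',q(301,318),.085),('end',q(300,402),.085),('barl',q(187,260),.085),('barr',q(411,260),.085),('tip-4',q(315,352),.1225)]:
    p=wplane(T,uv,z); print(t,p,1000*intool(T,p))
q=lambda u,v:(370+u/6,120+v/6)
print('scene hole',onplane('scene',q(212,440),.085),'tipbottom',onplane('scene',q(242,345),.1225))
```

```text
hole [[ 0.4974 -0.0137  0.085 ]] [[ 0.9831 89.1532 -0.9824]]
hl [[ 0.4914 -0.0122  0.085 ]] [[ 0.9819 89.1509 -7.1196]]
hr [[ 0.5033 -0.0152  0.085 ]] [[ 0.9844 89.1555  5.1552]]
ht [[ 0.4989 -0.0078  0.085 ]] [[-5.0485 89.1534 -0.9742]]
hb [[ 0.4958 -0.0197  0.085 ]] [[ 7.2178 89.1531 -0.9909]]
end [[ 0.4934 -0.0286  0.085 ]] [[16.4258 89.1528 -1.106 ]]
barl [[ 0.4862 -0.0108  0.085 ]] [[  0.9808  89.1489 -12.4516]]
barr [[ 0.5081 -0.0164  0.085 ]] [[ 0.9854 89.1574 10.0858]]
tip-4 [[ 0.4999 -0.0093  0.1225]] [[-3.8797 51.6538  0.3681]]
scene hole [[ 0.4982 -0.0127  0.085 ]] tipbottom [[ 0.5027 -0.0126  0.1225]]
```

carry_out --pt "1 10 -1.4 0 0 0 5" --pt "0 12 0 0 0 0 5" --pt "0 8 0 0 0 0 5" --pt "0 3 0 0 0 0 5" --pt "0 0 0 0 0 0 5"

```text
time: 5.95
position: [0.4962, -0.0135, 0.1399]
ee_rot: [-0.434, 0.559, -0.558, 0.433]
contact_force: [-0.4, 0.2, -0.6]
gripper_width: 0.0107
```

Run:
```python
from h import *
np.set_printoptions(precision=4,suppress=True)
s=ctrl.get_state();T=wpose(s);print(T[:3,3],s['contact_force'])
for n in ['wrist','scene']:
    p,d=ctrl.camera(n); np.savez(f'{n}3.npz',p=p,d=d,T=T)
    c=p[200:300,270:370] if n=='wrist' else p[120:220,370:470]
    cv2.imwrite(f'pics/{n}3.png',cv2.resize(c[:,:,::-1],(600,600),interpolation=cv2.INTER_CUBIC))
```

```text
[ 0.4962 -0.0135  0.1399] [-0.3608  0.2453 -0.6205]
```

View pics/wrist3.png

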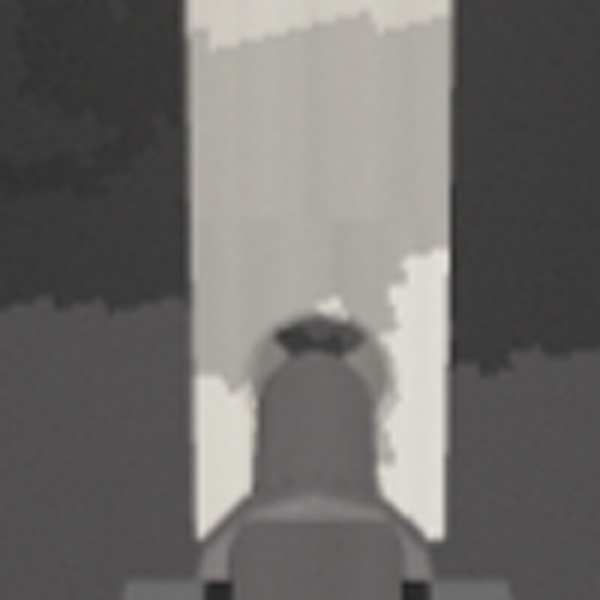

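View pics/scene3.png

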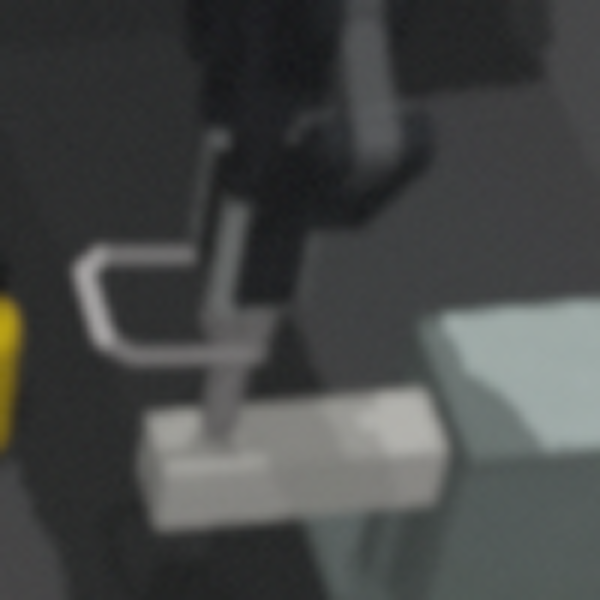

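The tip is about 3 mm above the hole mouth and centred to within about 0.5 mm. I'll make a small trim and push slowly.

carry_out --pt "0.3 1 0.4 0 0 0 5" --pt "0 1.5 0 0 0 0 5" --pt "0 1.5 0 0 0 0 5" --pt "0 1.5 0 0 0 0 5" --pt "0 0 0 0 0 0 5"

```text
time: 6.55
position: [0.497, -0.0139, 0.1351]
ee_rot: [-0.433, 0.559, -0.559, 0.433]
contact_force: [-0.4, 0.6, -1.8]
gripper_width: 0.0108
```

carry_out --pt "0 1.5 0 0 0 0 5" --pt "0 1.5 0 0 0 0 5" --pt "0 1.5 0 0 0 0 5" --pt "0 0 0 0 0 0 5"

```text
time: 6.95
position: [0.497, -0.0139, 0.1305]
ee_rot: [-0.433, 0.559, -0.559, 0.433]
contact_force: [-0.3, -0.8, -0.5]
gripper_width: 0.0109
```

carry_out --pt "0 2 0 0 0 0 5" --pt "0 2 0 0 0 0 5" --pt "0 2 0 0 0 0 5" --pt "0 2 0 0 0 0 5" --pt "0 0 0 0 0 0 5"

```text
time: 7.45
position: [0.4969, -0.0139, 0.1224]
ee_rot: [-0.433, 0.559, -0.559, 0.433]
contact_force: [-0.2, 0.3, -0.6]
gripper_width: 0.0109
```

carry_out --pt "0 2 0 0 0 0 5" --pt "0 2 0 0 0 0 5" --pt "0 2 0 0 0 0 5" --pt "0 2 0 0 0 0 5" --pt "0 0 0 0 0 0 5"

```text
time: 7.95
position: [0.497, -0.0139, 0.1144]
ee_rot: [-0.433, 0.559, -0.559, 0.433]
contact_force: [-0.3, -0.1, -0.4]
gripper_width: 0.0103
```

carry_out --pt "0 2 0 0 0 0 5" --pt "0 2 0 0 0 0 5" --pt "0 2 0 0 0 0 5" --pt "0 2 0 0 0 0 5" --pt "0 0 0 0 0 0 5"

```text
time: 8.45
position: [0.497, -0.0139, 0.1064]
ee_rot: [-0.433, 0.559, -0.559, 0.433]
contact_force: [0.1, 0.4, -1.2]
gripper_width: 0.011
```

carry_out --pt "0 1.5 0 0 0 0 5" --pt "0 1.5 0 0 0 0 5" --pt "0 1 0 0 0 0 5" --pt "0 0 0 0 0 0 5"

```text
time: 8.85
position: [0.4971, -0.0139, 0.1026]
ee_rot: [-0.433, 0.559, -0.559, 0.433]
contact_force: [-0.3, 0.5, 0.1]
gripper_width: 0.0109
```

carry_out --pt "0 0.5 0 0 0 0 5" --pt "0 0.5 0 0 0 0 5" --pt "0 0 0 0 0 0 5"

```text
time: 9.15
position: [0.4972, -0.014, 0.1018]
ee_rot: [-0.433, 0.559, -0.559, 0.433]
contact_force: [-0.6, 0.0, -1.1]
gripper_width: 0.0107
```

carry_out --pt "0 0.4 0 0 0 0 5" --pt "0 0 0 0 0 0 5"

```text
time: 9.35
position: [0.4972, -0.014, 0.1014]
ee_rot: [-0.433, 0.559, -0.559, 0.433]
contact_force: [0.8, -0.2, -0.7]
gripper_width: 0.0108
```

carry_out --pt "0 0.4 0 0 0 0 5" --pt "0 0 0 0 0 0 5"

```text
time: 9.55
position: [0.4972, -0.014, 0.1011]
ee_rot: [0.433, -0.559, 0.559, -0.433]
contact_force: [-0.5, 0.1, 0.5]
gripper_width: 0.0107
```

carry_out --pt "0 0.4 0 0 0 0 5" --pt "0 0 0 0 0 0 5"

```text
time: 9.75
position: [0.4973, -0.014, 0.101]
ee_rot: [0.433, -0.559, 0.559, -0.433]
contact_force: [-2.0, 0.3, 5.3]
gripper_width: 0.0109
```

Contact is 5 N upward at the predicted height, so the collar is seated. I'll check by picture before letting go.

Run:
```python
from h import *
for n in ['scene','wrist']:
    p,d=ctrl.camera(n)
    c=p[200:300,270:370] if n=='wrist' else p[120:220,370:470]
    cv2.imwrite(f'pics/{n}4.png',cv2.resize(c[:,:,::-1],(400,400),interpolation=cv2.INTER_CUBIC))
cv2.imwrite('pics/both4.png',np.hstack([cv2.imread('pics/scene4.png'),cv2.imread('pics/wrist4.png')]))
```

```text
(no output)
```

View pics/both4.png

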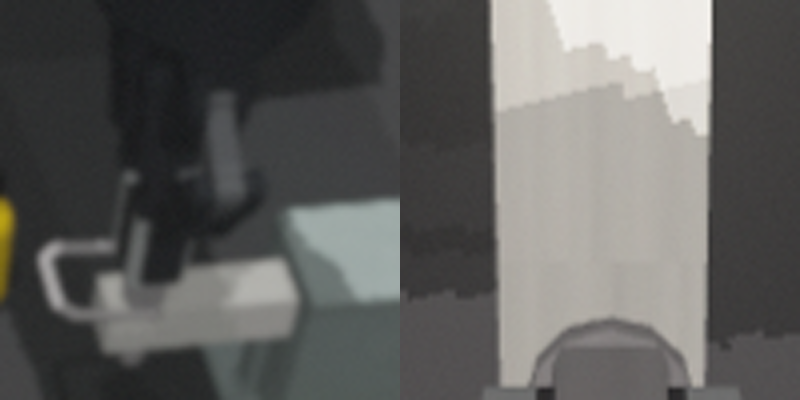

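The collar lies flat on the bar, the tail shows below it and the ring is still open past the bar end. I'll release, rise and move out over the ring.

carry_out --pt "0 0 0 0 0 0 15" --pt "0 0 0 0 0 0 30" --pt "0 0 0 0 0 0 40" --pt "0 0 0 0 0 0 40" --pt "0 -10 0 0 0 0 40"

```text
time: 10.35
position: [0.4961, -0.0138, 0.1098]
ee_rot: [-0.434, 0.56, -0.558, 0.433]
contact_force: [-0.7, -0.2, 0.3]
gripper_width: 0.0402
```

carry_out --pt "0 -20 0 0 0 0 40" --pt "0 -20 0 0 0 0 40" --pt "8 -8 0 0 0 0 20" --pt "12 0 0 0 0 0 0" --pt "12 0 0 0 0 0 0"

```text
time: 10.85
position: [0.4887, -0.046, 0.1583]
ee_rot: [0.433, -0.559, 0.559, -0.433]
contact_force: [0.6, 0.3, -0.3]
gripper_width: 0.0002
```

carry_out --pt "0 0 0 0 0 0 0" --pt "0 0 0 0 0 0 0" --pt "0 0 0 0 0 0 0"

```text
time: 11.15
position: [0.4888, -0.0449, 0.158]
ee_rot: [-0.433, 0.559, -0.559, 0.433]
contact_force: [-0.4, 0.2, 0.6]
gripper_width: 0.0003
```

Run:
```python
from h import *
s=ctrl.get_state();T=wpose(s);print(T.round(4),s['contact_force'],s['gripper_width'])
for n in ['scene','wrist']:
    p,d=ctrl.camera(n); np.savez(f'{n}5.npz',p=p,d=d,T=T)
    c=p[150:450,170:470] if n=='wrist' else p[120:220,370:470]
    cv2.imwrite(f'pics/{n}5.png',cv2.resize(c[:,:,::-1],(400,400),interpolation=cv2.INTER_CUBIC))
cv2.imwrite('pics/both5.png',np.hstack([cv2.imread('pics/scene5.png'),cv2.imread('pics/wrist5.png')]))
```

```text
[[-2.496e-01 -1.000e-03  9.683e-01  4.888e-01]
 [-9.683e-01  4.000e-04 -2.496e-01 -4.490e-02]
 [-2.000e-04 -1.000e+00 -1.100e-03  1.580e-01]
 [ 0.000e+00  0.000e+00  0.000e+00  1.000e+00]] [-0.43554088  0.20993675  0.5969323 ] 0.00034283106464836824
```

View pics/both5.png

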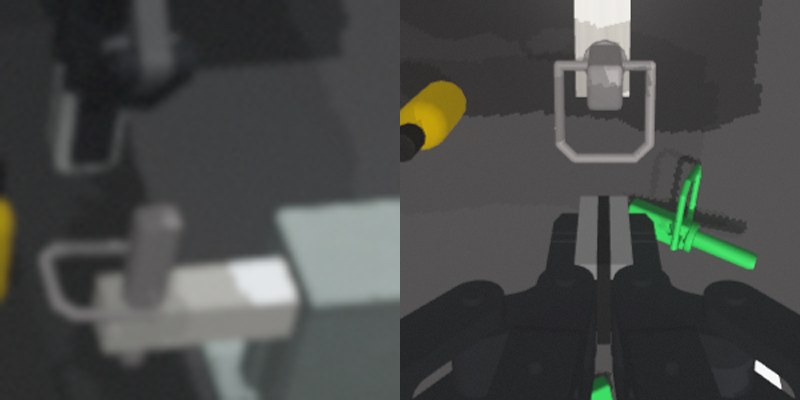

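The pin is released and upright, with the ring open. The closed fingers are 32 mm out over the cross wire, so I'll press down in small steps.

carry_out --pt "0 15 0 0 0 0 0" --pt "0 20 0 0 0 0 0" --pt "0 15 0 0 0 0 0" --pt "0 4 0 0 0 0 0" --pt "0 0 0 0 0 0 0"

```text
time: 11.75
position: [0.4887, -0.0446, 0.1041]
ee_rot: [-0.434, 0.559, -0.558, 0.433]
contact_force: [-0.8, 0.0, 0.1]
gripper_width: -0.0002
```

carry_out --pt "0 2 0 0 0 0 0" --pt "0 2 0 0 0 0 0" --pt "0 2 0 0 0 0 0" --pt "0 2 0 0 0 0 0" --pt "0 0 0 0 0 0 0"

```text
time: 12.25
position: [0.4892, -0.045, 0.0965]
ee_rot: [0.433, -0.559, 0.559, -0.433]
contact_force: [-0.3, 0.2, 0.3]
gripper_width: -0.0
```

carry_out --pt "0 2 0 0 0 0 0" --pt "0 2 0 0 0 0 0" --pt "0 2 0 0 0 0 0" --pt "0 0 0 0 0 0 0"

```text
time: 12.65
position: [0.4893, -0.0451, 0.0905]
ee_rot: [0.433, -0.559, 0.559, -0.433]
contact_force: [1.0, -1.5, 2.3]
gripper_width: 0.0
```

carry_out --pt "0 2 0 0 0 0 0" --pt "0 2 0 0 0 0 0" --pt "0 2 0 0 0 0 0" --pt "0 0 0 0 0 0 0"

```text
time: 13.05
position: [0.4893, -0.0449, 0.0844]
ee_rot: [-0.433, 0.559, -0.559, 0.433]
contact_force: [1.1, -0.8, 3.1]
gripper_width: -0.0004
```

Run:
```python
from h import *
for n in ['scene','wrist']:
    p,d=ctrl.camera(n)
    c=p[150:350,220:420] if n=='wrist' else p[140:220,380:460]
    cv2.imwrite(f'pics/{n}6.png',cv2.resize(c[:,:,::-1],(400,400),interpolation=cv2.INTER_CUBIC))
cv2.imwrite('pics/both6.png',np.hstack([cv2.imread('pics/scene6.png'),cv2.imread('pics/wrist6.png')]))
```

```text
(no output)
```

View pics/both6.png

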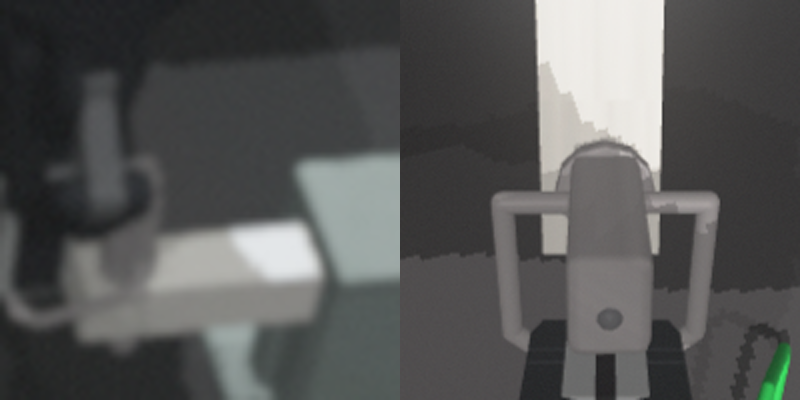

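The ring is swinging down under the fingertips and the pin is still upright. I'll continue.

carry_out --pt "0 2 0 0 0 0 0" --pt "0 2 0 0 0 0 0" --pt "0 2 0 0 0 0 0" --pt "0 2 0 0 0 0 0" --pt "0 0 0 0 0 0 0"

```text
time: 13.65
position: [0.4898, -0.0437, 0.0766]
ee_rot: [-0.432, 0.559, -0.558, 0.434]
contact_force: [1.6, 3.3, 5.9]
gripper_width: -0.0001
```

carry_out --pt "0 2 0 0 0 0 0" --pt "0 2 0 0 0 0 0" --pt "0 2 0 0 0 0 0" --pt "0 0 0 0 0 0 0"

```text
time: 14.05
position: [0.4897, -0.0436, 0.0705]
ee_rot: [-0.432, 0.559, -0.558, 0.434]
contact_force: [0.9, 3.4, 4.4]
gripper_width: -0.0001
```

carry_out --pt "0 2 0 0 0 0 0" --pt "0 2 0 0 0 0 0" --pt "0 2 0 0 0 0 0" --pt "0 0 0 0 0 0 0"

```text
time: 14.45
position: [0.4883, -0.0449, 0.0638]
ee_rot: [-0.434, 0.559, -0.558, 0.433]
contact_force: [0.5, -0.1, -0.1]
gripper_width: -0.0
```

The force dropped to zero at z = 0.064, so the ring has snapped shut. I'll back away and check.

carry_out --pt "3 -10 0 0 0 0 0" --pt "3 -25 0 0 0 0 0" --pt "0 -40 0 0 0 0 0" --pt "0 -30 0 0 0 0 0" --pt "20 0 0 0 0 0 0"

```text
time: 14.95
position: [0.4858, -0.0702, 0.1745]
ee_rot: [0.432, -0.556, 0.561, -0.436]
contact_force: [1.0, -0.1, 0.1]
gripper_width: 0.0
```

carry_out --pt "40 0 -10 0 0 0 0" --pt "40 0 -10 0 0 0 0" --pt "40 0 -10 0 0 0 0" --pt "0 0 0 0 0 0 0" --pt "0 0 0 0 0 0 0"

```text
time: 15.45
position: [0.4234, -0.1796, 0.1701]
ee_rot: [0.432, -0.559, 0.56, -0.433]
contact_force: [0.5, 0.7, -0.5]
gripper_width: 0.0
```

Run:
```python
from h import *
s=ctrl.get_state();T=wpose(s);print(T.round(4),s['contact_force'],s['gripper_width'])
for n in ['scene','top']:
    p,d=ctrl.camera(n); np.savez(f'{n}7.npz',p=p,d=d,T=T); cv2.imwrite(f'pics/{n}7f.png',p[:,:,::-1])
    c=p[220:280,190:250] if n=='top' else p[150:220,380:450]
    cv2.imwrite(f'pics/{n}7.png',cv2.resize(c[:,:,::-1],(400,400),interpolation=cv2.INTER_CUBIC))
cv2.imwrite('pics/both7.png',np.hstack([cv2.imread('pics/scene7.png'),cv2.imread('pics/top7.png')]))
```

```text
[[-2.519e-01  6.000e-04  9.678e-01  4.234e-01]
 [-9.678e-01  1.000e-04 -2.519e-01 -1.796e-01]
 [-2.000e-04 -1.000e+00  5.000e-04  1.701e-01]
 [ 0.000e+00  0.000e+00  0.000e+00  1.000e+00]] [ 0.48804757  0.70604357 -0.49185861] 1.0917331946174164e-05
```

View pics/both7.png

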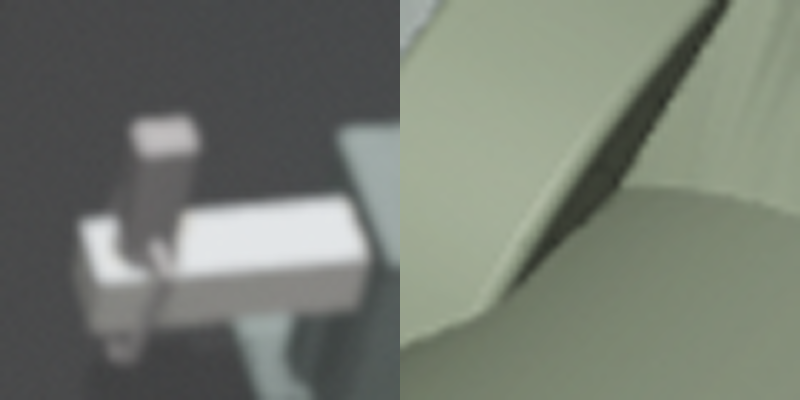

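View pics/scene7f.png

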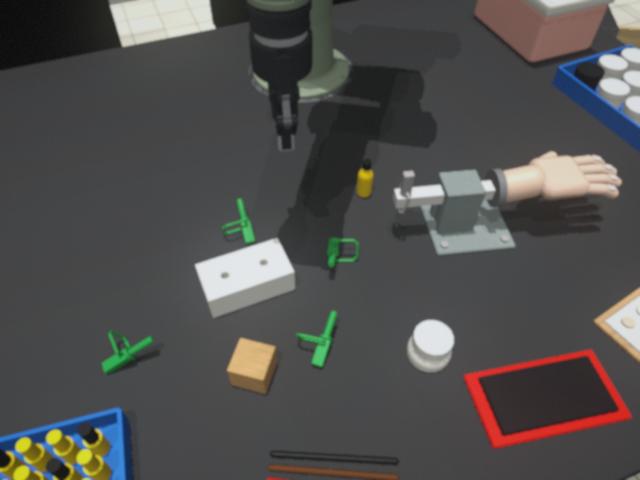

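carry_out --pt "-40 0 10 0 0 0 0" --pt "-40 0 10 0 0 0 0" --pt "-30 0 10 0 0 0 0" --pt "0 0 0 0 0 0 0" --pt "0 0 0 0 0 0 0"

```text
time: 16.05
position: [0.4804, -0.0782, 0.1695]
ee_rot: [-0.434, 0.558, -0.558, 0.434]
contact_force: [0.5, 1.1, -0.4]
gripper_width: 0.0
```

Run:
```python
from h import *
s=ctrl.get_state();T=wpose(s);print(T[:3,3])
p,d=ctrl.camera('wrist'); np.savez('wrist8.npz',p=p,d=d,T=T)
cv2.imwrite('pics/wrist8.png',cv2.resize(p[100:250,240:400,::-1],(640,600),interpolation=cv2.INTER_CUBIC))
b=np.load('scene7.npz')['d']; i=ctrl.camera_info('scene');f,cx,cy=K(i)
for u,v in [(408,174),(409,174),(410,175),(403,203),(402,210)]:
    print(u,v,(i['pose']@[(u-cx)/f*b[v,u],(v-cy)/f*b[v,u],b[v,u],1])[:3].round(4))
print(onplane('scene',[380+165*.175,150+137*.175],.127))
```

```text
[ 0.48041155 -0.07822253  0.16947027]
408 174 [ 0.4987 -0.0151  0.127 ]
409 174 [ 0.5002 -0.0144  0.1281]
410 175 [ 0.5046 -0.0155  0.1303]
403 203 [ 0.5063 -0.0193  0.0738]
402 210 [ 0.5146 -0.0246  0.0682]
[[ 0.49916366 -0.01387562  0.127     ]]
```

View pics/wrist8.png

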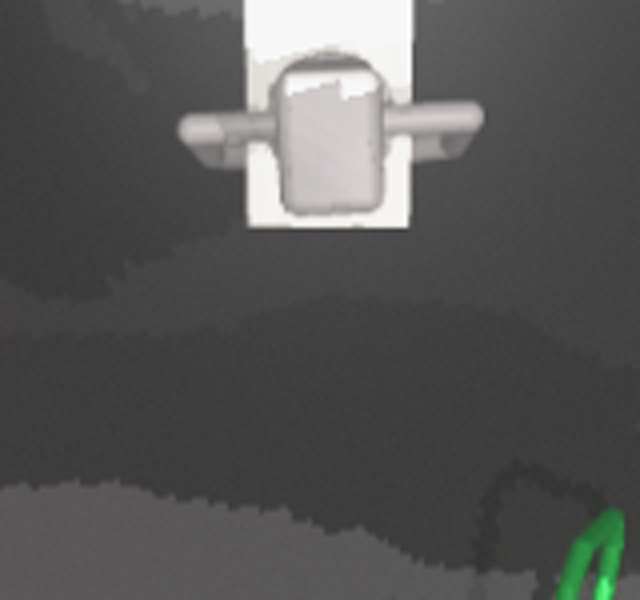

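The ring is folded down beside the bar and the head stands centred over it. Next comes a numeric check of tilt and height.

Run:
```python
from h import *
np.set_printoptions(precision=4,suppress=True)
b=np.load('wrist8.npz');T=b['T'];d=b['d'];i=ctrl.camera_info('wrist');f,cx,cy=K(i);P=T@i['mount']
q=lambda u,v:(240+u/4,100+v/4)
# head depth median
m=[(P@[(u-cx)/f*d[v,u],(v-cy)/f*d[v,u],d[v,u],1])[:3] for u in range(313,333,2) for v in range(124,149,2)]
m=np.array(m); print('head top z med',np.median(m[:,2]),m[:,2].min(),m[:,2].max())
c=wplane(T,q(333,142),.127)[0]; e=wplane(T,q(328,228),.085)[0]
yb=np.array([.25,.968]); xb=np.array([.968,-.25]); hole=e[:2]+.015*yb
print('head',c,'barend',e,'hole',hole,'offset along y,x mm',1000*(c[:2]-hole)@yb,1000*(c[:2]-hole)@xb)
for n,uv in [('jar',(262,143))]: pass
A=np.load('scene0.npz')['p'].astype(int);B=np.load('scene7.npz')['p'].astype(int)
D=abs(A-B).max(2)
for n,(u,v) in dict(jar=(430,345),polish=(365,180),box=(252,365)).items():
    r=D[v-20:v+20,u-20:u+20]; print(n,(r>40).sum())
```

```text
head top z med 0.12737638830029585 0.12590102674761725 0.3124264904586046
head [ 0.4973 -0.0143  0.127 ] barend [ 0.4931 -0.0286  0.085 ] hole [ 0.4968 -0.0141] offset along y,x mm -0.10632643827242938 0.4928719447909514
jar 0
polish 1
box 0
```

Run:
```python
from h import *
print(ctrl.get_state()['contact_force'], ctrl.sign_off())
```

```text
the job is handed in; nothing more can be done
[ 0.29472458 -0.33777274 -0.1383546 ] None
```

The pin is locked in the bar and the job is handed in, after about 16 s of the 72 s allowed. I gripped the pin across its head, turned it to line up with the bar and lowered it into the hole. The collar touched the bar with about 5 N, at the height expected for a fully seated pin. After letting go, I pressed the ring's cross wire down past the bar end with closed fingers, using at most about 7 N, until it snapped shut.

**Last checks:**
- **Seating:** the head top is at 0.127 m, which puts the collar on the bar's top face to within about 0.5 mm.
- **Position and tilt:** the head is within 0.5 mm of the hole's centre in both directions, so the pin is upright.
- **Ring:** the pictures show it folded down around the free bar end, with the cross wire by the tail below the bar. The contact force dropped to zero as it snapped. I did not measure the ring angle itself.
- **Surroundings:** the jar, bottle and carton look unmoved in the scene picture, and the gripper is clear and touching nothing.

None of these checks failed. The only disagreement was 1–3 mm between camera views of the same point, which the wrist camera settled.

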